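# Re-lamp the exposure unit's lamp holders

## Robot

A 6-joint arm with a two-finger parallel gripper is mounted at the origin on the work surface. World frame = base frame: x ahead of the robot, y to its left, z up, the work surface at z = 0. Lengths are in mm, angles in rad, forces in N, time in s.
With the tool pointing down it reaches from about 400 to 925 mm from the base axis. Payload 3.4 kg.
Tool frame: the origin (TCP) lies midway between the tips of the shut fingers; the grasp point (between the pads) lies 19 mm behind it (env.hold_point_z is the distance from the TCP to the grasp point, in mm); z points along the fingers, y is the direction in which the jaws open and shut (so a half turn about z gives the same grasp; the last joint's range is limited). The gripper opens to 85 mm and grips with 20 to 120 N. Pads are 22 mm wide; open, the fingers measure 114 mm over their backs; the gripper's body (76 mm by 85 mm) begins 54 mm behind the grasp point. The pads swing forward as they close: fully open they stand 13 mm farther back than shut.
Start: joints at [-1.407, 0.307, 1.506, -0, 1.328, -0.073], TCP at [135.425, -558.83, 231.305] pointing down, gripper open.
Joint ranges: [-3.12, 3.12], [-1.05, 2.28], [0.14, 2.33], [-1.42, 4.57], [0.1, 2.73], [-2.68, 2.68]. Speed limits (rad/s): [2.57, 2.57, 3.14, 3.14, 3.14, 3.14].

## Interface

Orientations are given as a rotation vector (axis times angle).
In Python, from cell import state, vision, order, env gives the robot as it stands.
- The arm moves only by the shell command python3 -m crank 'ROWS' [FORCE]. ROWS is a JSON object of lists of equal length, an entry for each row: "grip": the finger opening in cm, from 0 to 8.54; "dp": the shift along the tool's x, y, z in cm, a list of three; "roll": the turn about the tool's z in rad. In form: {"grip": [grip, ...], "dp": [[dx, dy, dz], ...], "roll": [roll, ...]}. A call has 1 to 10 rows; each row shifts and turns the commanded pose from where the row before left it, along the tool's axes as they then stand; what a row does not reach is not made up. A row lasts 1/8 s, in which the tool goes at most 62.5 mm and 10.7 degrees, less where a joint would pass 70% of its speed; a pose out of reach is approached as far as the arm can. A call with a gripper value outside its range is refused whole. The fingers move at their own pace and stop on an object; FORCE is the grip in N (left out, the last holds). Time passes only in rows, so rows that do not move let the fingers close. It gives the time, the measured TCP pose, the force and the opening at its end, in the units of the state.
- state(): the state, without advancing time (a new reading comes with each control period).
- vision.grab_frame(name): name is "side" or "top" or "wrist"; returns (picture, depth): 400x640x3 uint8, blue, green, red; 400x640 float32, mm along the optical axis (not along the pixel's ray), 0 where there is no reading.
- vision.camera_model(name): a dict with "camera_matrix" (3x3 intrinsics, pixels), "view" (4x4, takes a point from world to camera coordinates); the wrist camera has in their place "tool_from_camera" (4x4, takes a point from camera to tool coordinates, whose origin is the TCP and whose axes are the flange's). Camera axes: x right, y down, z forward; pixel columns grow to the right and rows downward; lengths in mm; the calibration is good to about 2 mm. The wrist camera is an equidistant fisheye: a pixel r from the principal point sees the ray r / f radians off the axis. A picture is of the moment at which its call begins: read the wrist's pose just before it. camera_model takes no time and is no camera call.
- order.sign_off(): hands the job in, once; it reports no verdict.
The state is a dict: "clock": time; "joints": joint angles; "joint_velocities": joint speeds; "tau": joint torques, N m; "position": TCP position; "tcp_rot": TCP orientation; "wrist_force": force on the tool from outside, world axes, zero at the start; "wrist_torque": the same for the moment, N m; "gripper_width": finger opening in mm.
Only numpy, scipy, OpenCV 4.12 (cv2) and the standard library are available. Lean on these libraries where they do the work, as an engineer would, in place of code of your own. Each camera call takes 0.05 s, during which the arm holds its last target. There are 200 camera calls.

## Task

Fit the three good lamp bars (violet strip on top) into the lamp holders: each bar goes into the holder made for its length, lying flat on the plate between the two orange sockets with its strip up. Set each one down rather than dropping it, and leave the burnt-out bar with the black strip and the screwdriver where they lie.

Things in the scene. Friction and masses are not known exactly. Their poses are not given: they have to be found in the camera images.
- lamp_short_c (a point): centre of the short good lamp bar, a loose straight bar 90 mm long (x), 24 mm wide (y), 30 mm high (z), 90 g: aluminium body, white end caps, VIOLET strip along its top. Lies flat on the bench, strip up; the point is half-way up (15 mm above its underside). Both ends are alike.
- lamp_medium_c (a point): centre of the medium good lamp bar, a loose straight bar 130 mm long (x), 24 mm wide (y), 30 mm high (z), 130 g: aluminium body, white end caps, VIOLET strip along its top. Lies flat on the bench, strip up; the point is half-way up (15 mm above its underside). Both ends are alike.
- lamp_long_c (a point): centre of the long good lamp bar, a loose straight bar 170 mm long (x), 24 mm wide (y), 30 mm high (z), 170 g: aluminium body, white end caps, VIOLET strip along its top. Lies flat on the bench, strip up; the point is half-way up (15 mm above its underside). Both ends are alike.
- holder_short: short holder, fixed, for the 90 mm bar: dark grey plate 118 x 50 mm (x, y), 6 mm thick, an orange U socket at each end, open inward and upward, rims 18 mm above the bench. 110 mm between end walls, 42 mm between side cheeks (20 mm long); walls 4 mm; sides open between sockets. Origin: centre of the underside, on the bench; x lengthwise, z up. A seated bar lies on the plate, centre 21 mm above the bench. Ends alike.
- holder_medium: medium holder, fixed, for the 130 mm bar: dark grey plate 158 x 50 mm (x, y), 6 mm thick, an orange U socket at each end, open inward and upward, rims 18 mm above the bench. 150 mm between end walls, 42 mm between side cheeks (20 mm long); walls 4 mm; sides open between sockets. Origin: centre of the underside, on the bench; x lengthwise, z up. A seated bar lies on the plate, centre 21 mm above the bench. Ends alike.
- holder_long: long holder, fixed, for the 170 mm bar: dark grey plate 198 x 50 mm (x, y), 6 mm thick, an orange U socket at each end, open inward and upward, rims 18 mm above the bench. 190 mm between end walls, 42 mm between side cheeks (20 mm long); walls 4 mm; sides open between sockets. Origin: centre of the underside, on the bench; x lengthwise, z up. A seated bar lies on the plate, centre 21 mm above the bench. Ends alike.
- lamp_burnt_c (a point): centre of the burnt-out lamp bar, 130 x 24 x 30 mm (x, y, z), like the medium bar but with a BLACK strip on top; loose, not to be used or moved. The point is half-way up.
- screwdriver: screwdriver with a yellow handle lying on the bench, 150 mm long along its x, handle to -x, up to 26 mm thick; loose, not part of the job. Origin: on its underside, about the middle.
Mind the look-alikes: they are no part of the job. What is shaped like the part that bears lamp_short_c but green, red or turquoise is not meant.

How it is judged:
By the outcome, as a careful person would: the job done as asked, in the order asked, and still so for the second after the job is handed in, with the robot touching nothing.
It also fails if it takes over 96 s, if anything falls off the work surface, if the arm or the gripper's body presses on something with over 40 N, if the wrist force passes 120 N, or if a joint passes its speed limit or range.

## Working session

There is one attempt and no reset: what is moved stays moved. The work goes in short steps, Python scripts to look and compute and a shell command to move; the robot and the scene stay as the last step left them, time stands still between calls to the robot, and variables do not carry over. Pictures are saved under pics/ and viewed, about 12 in all and at most 16, crops included, and the job is handed in when it is done.

```bash
ls; mkdir -p pics
python3 - <<'E'
from cell import state,vision,env
import cv2,numpy as np
s=state();print(s, env.hold_point_z)
for n in("top","side"):
    im,d=vision.grab_frame(n);cv2.imwrite(f"pics/{n}1.png",im);np.save(f"pics/{n}1.npy",d)
    m=vision.camera_model(n);print(n,np.round(m["camera_matrix"],1).tolist(),np.round(m["view"],3).tolist())
m=vision.camera_model("wrist");print({k:np.round(v,3).tolist() if not isinstance(v,str) else v for k,v in m.items()})
E
```

```text
pics
{'clock': 0.0, 'joints': array([-1.40652496e+00,  3.07550216e-01,  1.50770226e+00, -3.57199779e-06,
        1.32835869e+00, -7.34622048e-02]), 'joint_velocities': array([-1.81980158e-04,  2.74664252e-04,  5.44114417e-04,  3.24027984e-04,
        2.75008890e-04,  1.50653226e-05]), 'tau': array([-7.50958443e-04, -4.57546377e+01, -2.51912320e+01,  1.51038812e-04,
        1.33838179e-02, -1.07314315e-05]), 'position': array([ 135.29394757, -558.13547353,  230.38317434]), 'tcp_rot': array([-3.11742229e+00, -3.72314496e-01,  1.49257712e-04]), 'wrist_force': array([-0.31767843,  0.01580491,  0.77631661]), 'wrist_torque': array([ 0.01497405, -0.07731902,  0.01552086]), 'gripper_width': 85.49101000214033} 18.700000000000003
top [[459.9, 0.0, 311.0], [0.0, 459.9, 190.6], [0.0, 0.0, 1.0]] [[-0.0, -1.0, 0.007, -77.579], [-0.996, -0.0, -0.084, 472.451], [0.084, -0.007, -0.996, 1346.458], [0.0, 0.0, 0.0, 1.0]]
side [[400.0, 0.0, 319.2], [0.0, 400.0, 204.5], [0.0, 0.0, 1.0]] [[-0.795, -0.607, 0.018, 334.788], [-0.377, 0.469, -0.799, 243.948], [0.476, -0.642, -0.601, 912.069], [0.0, 0.0, 0.0, 1.0]]
{'camera_matrix': [[309.707, 0.0, 322.5], [0.0, 309.707, 199.414], [0.0, 0.0, 1.0]], 'tool_from_camera': [[-0.001, -0.959, -0.282, 71.76], [1.0, -0.001, -0.001, -0.005], [0.001, -0.282, 0.959, -142.263], [0.0, 0.0, 0.0, 1.0]]}
```

View pics/top1.png

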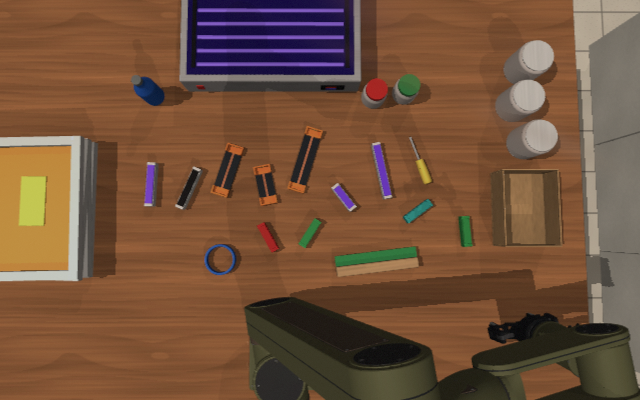

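View pics/side1.png

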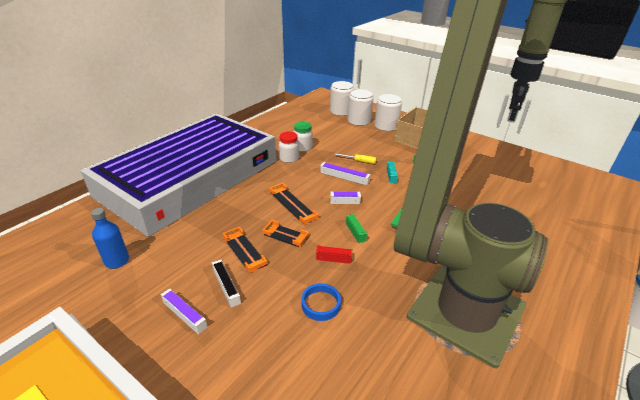

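The top view shows the good bars at about (150,184) medium, (344,197) short and (382,170) long. The burnt bar is at (189,188) and the screwdriver at (421,162). The holders are at (228,170) medium, (265,185) short and (306,160) long. In the side view the same bars are at (184,310), (346,197) and (346,172). Next I'll segment these and triangulate them.

```bash
cat > h.py <<'E'
import cv2,numpy as np
from cell import vision
M={n:vision.camera_model(n) for n in("top","side")}
def ray(n,p):
    K=M[n]["camera_matrix"];V=np.array(M[n]["view"]);R=V[:3,:3]
    return -R.T@V[:3,3], R.T@np.linalg.inv(K)@np.r_[p,1]
def at(n,p,z):
    c,d=ray(n,p);return c+d*(z-c[2])/d[2]
def tri(a,b):
    P=[np.array(M[n]["camera_matrix"])@np.array(M[n]["view"])[:3] for n in("top","side")]
    X=cv2.triangulatePoints(P[0],P[1],np.float64(a).reshape(2,1),np.float64(b).reshape(2,1));return (X[:3]/X[3]).ravel()
def proj(n,X):
    V=np.array(M[n]["view"]);q=np.array(M[n]["camera_matrix"])@(V[:3,:3]@X+V[:3,3]);return q[:2]/q[2]
def masks(im):
    h=cv2.cvtColor(im,cv2.COLOR_BGR2HSV)
    return {"violet":cv2.inRange(h,(120,90,90),(145,255,255)),"black":cv2.inRange(h,(0,0,0),(180,255,45)),"orange":cv2.inRange(h,(6,190,150),(16,255,255))}
def blobs(m,lo=15,hi=900):
    n,l,s,c=cv2.connectedComponentsWithStats(m)
    for i in range(1,n):
        if lo<s[i,4]<hi:
            yy,xx=np.where(l==i);yield s[i,4],c[i],cv2.minAreaRect(np.float32(np.c_[xx,yy]))
E
python3 - <<'E'
from h import *
for n in("top","side"):
    im=cv2.imread(f"pics/{n}1.png");d=np.load(f"pics/{n}1.npy")
    for k,m in masks(im).items():
        if k=="black":continue
        for a,c,r in blobs(m):
            if n=="top" and not(100<c[1]<220 and 130<c[0]<450):continue
            z=d[int(c[1]),int(c[0])]
            C,D=ray(n,c);X=C+D*z
            print(n,k,a,np.round(c,1),"wh",np.round(r[1],1),"depthpt",np.round(X),"z30",np.round(at(n,c,30 if k=="violet" else 18),1)[:2])
im=cv2.imread("pics/top1.png");cv2.imwrite("pics/c1.png",cv2.resize(im[115:220,135:445],None,fx=2.58,fy=2.58,interpolation=2))
im=cv2.imread("pics/side1.png");cv2.imwrite("pics/c2.png",cv2.resize(im[145:340,150:410],None,fx=3,fy=3,interpolation=2))
E
```

```text
top violet 367 [381.9 169.9] wh [51.6  7.1] depthpt [ 533. -287.   35.] z30 [ 533.4 -287.6]
top violet 283 [149.2 183.5] wh [ 7.6 37.5] depthpt [493. 400.  29.] z30 [492.7 399.4]
top violet 174 [343.5 196.6] wh [24.8  7.3] depthpt [ 454. -173.   34.] z30 [ 453.9 -173.4]
top orange 69 [314.3 132.9] wh [13.   6.8] depthpt [650. -88.   6.] z30 [646.9 -87.6]
top orange 80 [235.6 149.5] wh [12.   7.6] depthpt [599. 151.   3.] z30 [596.2 148.4]
top orange 75 [263.7 169.5] wh [ 6.1 12.9] depthpt [537.  65.   9.] z30 [535.9  63.8]
top orange 57 [297.2 188. ] wh [15.3  6.4] depthpt [482. -36.   4.] z30 [480.3 -36.5]
top orange 55 [269.4 199.6] wh [ 7.1 12.4] depthpt [446.  47.   9.] z30 [445.7  46. ]
side violet 188 [344.9 169.6] wh [44.1  4.3] depthpt [ 532. -285.   32.] z30 [ 533.6 -287.7]
side violet 118 [345.3 194. ] wh [ 4. 23.] depthpt [ 452. -170.   32.] z30 [ 453.4 -172.7]
side violet 429 [182.5 306.5] wh [42.3 10.5] depthpt [491. 400.  31.] z30 [491.6 399.5]
side orange 120 [277.4 188. ] wh [ 7.5 17.7] depthpt [659. -91.   7.] z30 [648.1 -79.5]
side orange 144 [309.  217.9] wh [ 9.8 19.3] depthpt [479. -27.  15.] z30 [476.8 -24.6]
side orange 149 [270.7 227.2] wh [ 9.2 18.4] depthpt [546.  62.   4.] z30 [534.3  74. ]
side orange 174 [232.6 233.7] wh [ 9.1 20.8] depthpt [605. 151.   8.] z30 [596.1 158. ]
side orange 132 [300.6 237.7] wh [ 9.7 17.8] depthpt [450.  47.   7.] z30 [441.9  55.9]
side orange 192 [255.8 264.3] wh [11.9 23. ] depthpt [473. 196.   9.] z30 [465.9 201.7]
```

View pics/c1.png

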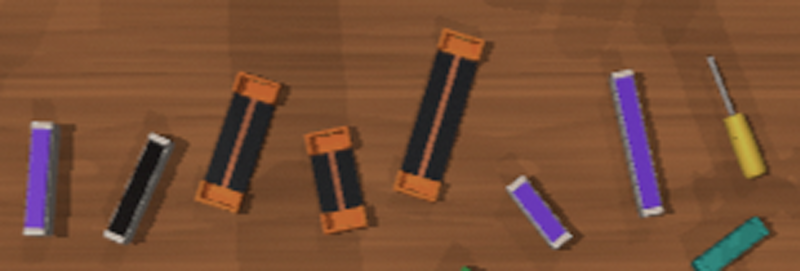

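View pics/c2.png

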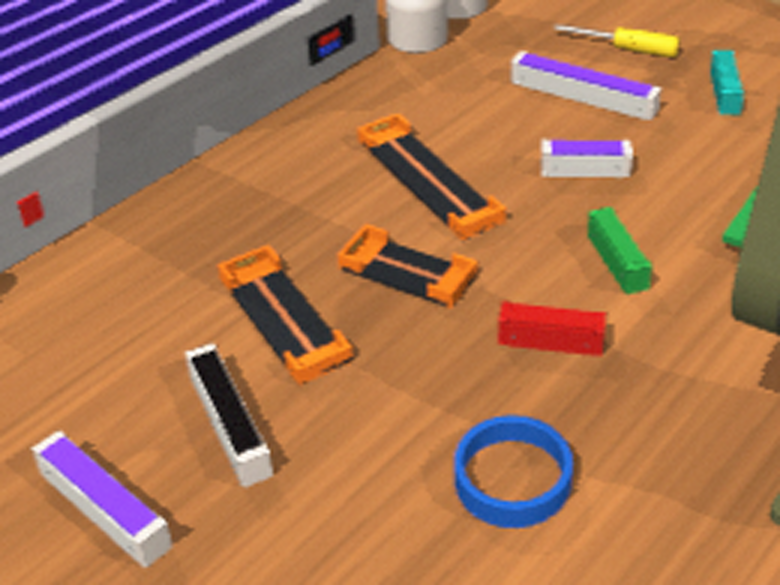

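The crops confirm which bar is which. The bar tops lie at about z=30, and the top and side views agree to within 1 mm. Now I'll get the bar angles and fit the holder models to both views.

```bash
cat > fit.py <<'E'
from h import *
from scipy.optimize import minimize
ims={n:cv2.imread(f"pics/{n}1.png") for n in("top","side")}
for name,c in dict(short=(454,-173),medium=(492,399.5),long=(533.5,-287.6)).items():
    for n in ims:
        m=masks(ims[n])["violet"];yy,xx=np.where(m>0)
        W=np.array([at(n,p,30)[:2] for p in np.c_[xx,yy].astype(float)])
        W=W[np.linalg.norm(W-c,axis=1)<95]
        (r,sz,a)=cv2.minAreaRect(np.float32(W*10));u,s,v=np.linalg.svd(W-W.mean(0),full_matrices=0)
        print("bar",name,n,np.round(W.mean(0),1),"ang",round(np.degrees(np.arctan2(v[0,1],v[0,0]))%180,1),"size",np.round(np.array(sz)/10,1))
def boxes(L,p,dz=0):
    x,y,a=p;R=np.array([[np.cos(a),-np.sin(a)],[np.sin(a),np.cos(a)]])
    def box(x0,x1,h):
        return np.array([np.r_[R@[u,w]+[x,y],z+dz] for u in(x0,x1) for w in(-25,25) for z in(0,h)])
    return [box(-L/2,L/2,6),box(-L/2,-L/2+24,18),box(L/2-24,L/2,18)]
def render(n,B,S=4):
    m=np.zeros((400*S,640*S),np.uint8)
    for b in B:
        q=np.array([proj(n,X) for X in b])*S+S/2
        cv2.fillConvexPoly(m,cv2.convexHull(np.float32(q)).astype(np.int32),255)
    return cv2.resize(m,(640,400),interpolation=cv2.INTER_AREA)/255.
mk={}
for n,im in ims.items():
    h=cv2.cvtColor(im,cv2.COLOR_BGR2HSV)
    m=cv2.inRange(h,(4,185,120),(18,255,255))|cv2.inRange(h,(0,0,0),(180,120,75))
    mk[n]=cv2.morphologyEx(m,cv2.MORPH_CLOSE,np.ones((3,3)))/255.
if __name__=="__main__":
  for name,L,p0 in(("short",118,(491,55,1.77)),("medium",158,(535,174,1.15)),("long",198,(563,-62,1.28))):
    p0=list(p0);
    if name=="medium":p0=[535,174,np.arctan2(-50,128)%np.pi]
    if name=="short":p0=[491,55,np.arctan2(18,90)]
    if name=="long":p0=[563,-62,np.arctan2(-51,167)]
    for views in(("top","side"),("top",),("side",)):
        rois={n:cv2.dilate(np.float32(render(n,boxes(L,p0))),np.ones((11,11)))>0 for n in views}
        f=lambda p:sum((abs(render(n,boxes(L,p))-mk[n])*rois[n]).sum()/render(n,boxes(L,p)).sum() for n in views)
        b=minimize(f,p0,method="Nelder-Mead",options=dict(initial_simplex=np.array(p0)+np.array([[0,0,0],[8,0,0],[0,8,0],[0,0,.15]])))
        print("holder",name,views,np.round(b.x[:2],1),"ang",round(np.degrees(b.x[2])%180,1),"cost",round(b.fun,3))
E
python3 fit.py
```

```text
bar short top [ 454.  -173.4] ang 37.9 size [73.1 21.7]
bar short side [ 453.4 -172.7] ang 38.8 size [71. 21.]
bar medium top [492.7 399.4] ang 177.6 size [ 22.3 110.4]
bar medium side [492.2 399.4] ang 177.5 size [ 22.  114.3]
bar long top [ 533.5 -287.6] ang 11.8 size [153.6  21. ]
bar long side [ 534.1 -287.6] ang 11.7 size [151.7  25.5]
holder short ('top', 'side') [493.   59.4] ang 11.4 cost 0.244
holder short ('top',) [491.5  60.3] ang 11.2 cost 0.145
holder short ('side',) [494.3  59. ] ang 11.4 cost 0.076
holder medium ('top', 'side') [537.5 173.2] ang 162.0 cost 0.349
holder medium ('top',) [536.4 174.1] ang 162.2 cost 0.18
holder medium ('side',) [538.6 172.6] ang 162.0 cost 0.163
holder long ('top', 'side') [569.9 -60.3] ang 162.9 cost 0.285
holder long ('top',) [568.2 -59.4] ang 162.9 cost 0.178
holder long ('side',) [570.3 -61.3] ang 163.4 cost 0.093
```

Top and side fits agree within about 3 mm, against seat clearances of ±9–10 mm, and the sizes match. I'll start with the long bar.

```bash
cat > go.py <<'E'
import sys,numpy as np
from cell import state
from scipy.spatial.transform import Rotation as Ro
s=state();R=Ro.from_rotvec(s["tcp_rot"]).as_matrix()
x,y,z,a=map(float,sys.argv[1:5]);yaw=np.degrees(np.arctan2(R[1,0],R[0,0]))
d=(yaw-a+90)%180-90
R2=R@Ro.from_rotvec([0,0,np.radians(d)]).as_matrix()
print("t",round(s["clock"],2),"pos",np.round(s["position"],1),"yaw",round(yaw,2),"tilt",np.round(R[2],4),"q6",round(s["joints"][5],2),"w",round(s["gripper_width"],1),"F",np.round(s["wrist_force"],1))
print("roll",round(np.radians(d),4),"then dp cm",np.round(R2.T@(np.array([x,y,z])-s["position"])/10,2))
E
python3 go.py 533.7 -287.6 80 11.8
```

```text
t 0.1 pos [ 135.3 -558.2  230.5] yaw 13.63 tilt [ 1.0e-04 -1.8e-03 -1.0e+00] q6 -0.07 w 85.4 F [-0.4 -0.4 -0.2]
roll 0.0319 then dp cm [ 44.53 -18.31  15.08]
```

```bash
python3 -m crank '{"grip":[6,6,6,6,6,6,6,6,6,6],"dp":[[0,0,0],[5,-2,0],[5,-2,0],[5,-2,0],[5,-2,0],[5,-2,0],[5,-2,0],[5,-2,0],[5,-2,0],[4.5,-2.3,0]],"roll":[0.03,0,0,0,0,0,0,0,0,0]}' 60; python3 -m crank '{"grip":[6,6,6,6],"dp":[[0,0,5],[0,0,5],[0,0,5],[0,0,0]],"roll":[0,0,0,0]}'; python3 go.py 533.7 -287.6 80 11.8
python3 - <<'E'
from cell import vision
import cv2
im,d=vision.grab_frame("wrist");cv2.imwrite("pics/w1.png",im)
E
```

```text
clock: 1.35
position: [534.7, -286.9, 231.1]
tcp_rot: [3.125, 0.324, 0.0]
wrist_force: [-0.2, -1.2, -0.5]
gripper_width: 60.1
clock: 1.85
position: [529.8, -285.8, 77.3]
tcp_rot: [-3.118, -0.324, 0.013]
wrist_force: [0.8, 0.8, 0.2]
gripper_width: 60.1
t 1.85 pos [ 529.8 -285.8   77.3] yaw 11.87 tilt [-0.0073 -0.0071 -0.9999] q6 0.8 w 60.1 F [0.8 0.8 0.2]
roll 0.0012 then dp cm [ 0.34  0.26 -0.28]
```

View pics/w1.png

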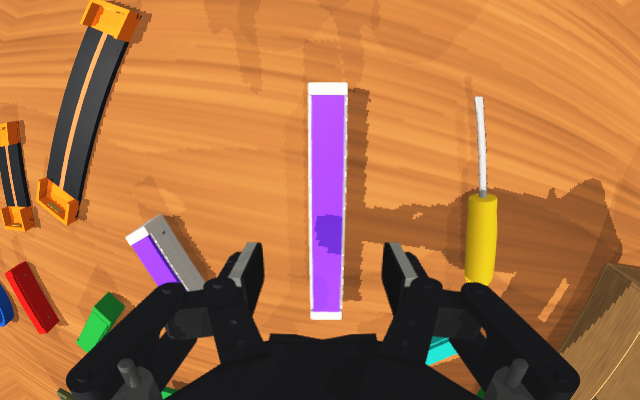

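The bar is centred between the open fingers, with its ends at (327,88) and (326,315). The screwdriver at (481,240) is well clear. I'll cross-check the bar position from the wrist view.

```bash
cat > wr.py <<'E'
import numpy as np,sys
from cell import state,vision
from scipy.spatial.transform import Rotation as Ro
def wr(p,z,s=None):
    s=s or state();m=vision.camera_model("wrist");K=np.array(m["camera_matrix"]);T=np.array(m["tool_from_camera"])
    v=(np.array(p)-[K[0,2],K[1,2]])/K[0,0];t=np.linalg.norm(v)
    d=np.r_[v/t*np.sin(t),np.cos(t)];R=Ro.from_rotvec(s["tcp_rot"]).as_matrix()
    c=R@T[:3,3]+s["position"];d=R@T[:3,:3]@d
    return c+d*(z-c[2])/d[2]
if __name__=="__main__":
    z=float(sys.argv[1]);P=[wr([float(q) for q in a.split(",")],z) for a in sys.argv[2:]]
    for p in P:print(np.round(p,1))
    if len(P)==2:
        e=P[1]-P[0];print("mid",np.round((P[0]+P[1])/2,1),"len",round(np.linalg.norm(e),1),"ang",round(np.degrees(np.arctan2(e[1],e[0]))%180,1))
E
python3 wr.py 30 327,83 326,320; echo holder; python3 wr.py 18 110,15 57,203;python3 go.py 533.7 -287.6 2 11.8
```

```text
[ 619.5 -271.3   30. ]
[ 451.6 -306.4   30. ]
mid [ 535.5 -288.8   30. ] len 171.5 ang 11.8
holder
[655.7 -91.8  18. ]
[488.6 -42.3  18. ]
mid [572.1 -67.1  18. ] len 174.3 ang 163.5
t 1.9 pos [ 531.9 -287.2   80. ] yaw 11.88 tilt [-0.0032 -0.0031 -1.    ] q6 0.8 w 60.3 F [-0.   0.4  0.8]
roll 0.0013 then dp cm [0.19 0.1  7.8 ]
```

```bash
python3 -m crank '{"grip":[6,6,6,6,6,2,2,2,2],"dp":[[0.2,0.1,3],[0,0,2.5],[0,0,1.5],[0,0,0.8],[0,0,0],[0,0,0],[0,0,0],[0,0,0],[0,0,0]],"roll":[0,0,0,0,0,0,0,0,0]}' 60; python3 go.py 569.5 -60.5 100 163
```

```text
clock: 3.02
position: [535.9, -288.8, 4.3]
tcp_rot: [3.124, 0.326, 0.002]
wrist_force: [-0.3, 0.4, 6.6]
gripper_width: 22.9
t 3.02 pos [ 535.9 -288.8    4.3] yaw 11.9 tilt [ 0.0013  0.0011 -1.    ] q6 0.8 w 22.9 F [-0.3  0.4  6.6]
roll 0.5045 then dp cm [ -3.45 -22.81  -9.58]
```

```bash
python3 -m crank '{"grip":[2,2,2,2,2,2,2,2,2],"dp":[[0,0,-1],[0,0,-3],[0,0,-3],[0,0,-3],[0,0,0],[0,0,0],[0,0,0],[0,0,0],[0,0,0]],"roll":[0,0,0,0,0.15,0.15,0.15,0.055,0]}'; python3 go.py 569.5 -60.5 100 163
```

```text
clock: 4.15
position: [534.8, -288.3, 103.3]
tcp_rot: [-3.107, 0.464, 0.001]
wrist_force: [-0.7, -0.4, -2.1]
gripper_width: 23.1
t 4.15 pos [ 534.8 -288.3  103.3] yaw -16.99 tilt [-8.e-04 -1.e-04 -1.e+00] q6 1.3 w 23.1 F [-0.7 -0.4 -2.1]
roll 0.0002 then dp cm [ -3.35 -22.8    0.33]
```

```bash
python3 -m crank '{"grip":[2,2,2,2,2,2,2,2],"dp":[[-0.5,-3,0],[-0.5,-4,0],[-0.5,-4,0],[-0.5,-4,0],[-0.5,-4,0],[-0.9,-3.8,0],[0,0,1.5],[0,0,1.5]],"roll":[0,0,0,0,0,0,0,0]}';python3 -m crank '{"grip":[2,2,2],"dp":[[0,0,0.5],[0,0,0],[0,0,0]],"roll":[0,0,0]}'; python3 go.py 569.5 -60.5 60 163
python3 - <<'E'
from cell import vision
import cv2
im,d=vision.grab_frame("wrist");cv2.imwrite("pics/w2.png",im)
E
```

```text
clock: 5.15
position: [569.4, -60.7, 72.6]
tcp_rot: [3.107, -0.463, 0.0]
wrist_force: [0.1, -0.1, -1.5]
gripper_width: 23.1
clock: 5.52
position: [569.8, -61.4, 68.5]
tcp_rot: [3.107, -0.467, 0.001]
wrist_force: [-0.0, 0.9, -1.5]
gripper_width: 23.0
t 5.53 pos [569.8 -61.4  68.5] yaw -17.09 tilt [ 5.e-04 -0.e+00 -1.e+00] q6 1.69 w 23.0 F [-0.   0.9 -1.5]
roll -0.0016 then dp cm [-0.06 -0.07  0.85]
```

View pics/w2.png

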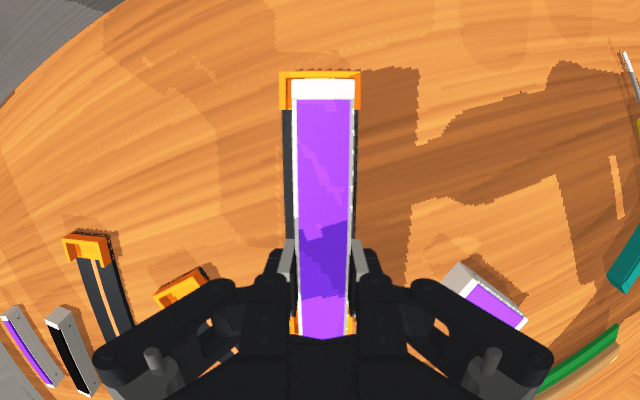

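The bar sits over the long holder with the far socket around its end. Outer rim corners are at (280,72) and (360,72). I'll compute the holder centre from those.

```bash
python3 wr.py 18 280,72 360,72; echo bar far end at its own height; python3 wr.py 94 292,80 356,80; python3 -c "
import numpy as np
a=np.radians(-17);print('model far end', 569.5+99*np.cos(a),-60.5+99*np.sin(a),'bar end',569.8+85*np.cos(a),-61.4+85*np.sin(a))"
```

```text
[669.9 -64.5  18. ]
[ 655.4 -111.4   18. ]
mid [662.7 -87.9  18. ] len 49.1 ang 72.7
bar far end at its own height
[653.1 -74.8  94. ]
[646.1 -97.5  94. ]
mid [649.6 -86.1  94. ] len 23.8 ang 72.9
model far end 664.1741708403405 -89.44479876755094 bar end 651.0859042568579 -86.25159490143263
```

```bash
python3 -m crank '{"grip":[2,2,2,2,2,2,2,2],"dp":[[-0.1,-0.1,1],[0,0,1.5],[0,0,1.5],[0,0,0.8],[0,0,0.4],[0,0,0.2],[0,0,0.1],[0,0,0]],"roll":[0,0,0,0,0,0,0,0]}'; python3 go.py 569 -60 10.3 163
```

```text
clock: 6.58
position: [569.1, -59.3, 13.6]
tcp_rot: [-3.107, 0.465, -0.001]
wrist_force: [-1.2, 1.3, -1.9]
gripper_width: 23.0
t 6.58 pos [569.1 -59.3  13.6] yaw -17.03 tilt [ 6.e-04 -1.e-04 -1.e+00] q6 1.69 w 23.0 F [-1.2  1.3 -1.9]
roll -0.0005 then dp cm [0.01 0.07 0.33]
```

```bash
python3 -m crank '{"grip":[2,2,2,2,2],"dp":[[0,0,0.1],[0,0,0.1],[0,0,0.1],[0,0,0.1],[0,0,0]],"roll":[0,0,0,0,0]}'; python3 go.py 569 -60 10.3 163
```

```text
clock: 7.2
position: [568.9, -59.3, 10.3]
tcp_rot: [3.107, -0.465, 0.001]
wrist_force: [-1.2, -0.3, 6.3]
gripper_width: 22.9
t 7.2 pos [568.9 -59.3  10.3] yaw -17.03 tilt [ 5.e-04 -0.e+00 -1.e+00] q6 1.69 w 22.9 F [-1.2 -0.3  6.3]
roll -0.0005 then dp cm [ 0.03  0.06 -0.  ]
```

```bash
python3 -m crank '{"grip":[3.5,4.5,4.5,6,6,6,6,6],"dp":[[0,0,0],[0,0,0],[0,0,-1],[0,0,-3],[0,0,-3],[0,0,-3],[0,0,-1],[0,0,0]],"roll":[0,0,0,0,0,0,0,0]}'; python3 go.py 453.7 -173 80 38.4
```

```text
clock: 8.2
position: [569.2, -59.4, 119.9]
tcp_rot: [3.107, -0.465, 0.002]
wrist_force: [-0.8, 0.2, -1.5]
gripper_width: 60.1
t 8.2 pos [569.2 -59.4 119.9] yaw -17.03 tilt [ 1.5e-03 -2.0e-04 -1.0e+00] q6 1.69 w 60.1 F [-0.8  0.2 -1.5]
roll -0.9674 then dp cm [-16.12   1.73   3.98]
```

```bash
python3 -m crank '{"grip":[6,6,6,6,6,6,6],"dp":[[0,0,0],[0,0,0],[0,0,0],[0,0,0],[0,0,0],[0,0,0],[0,0,0]],"roll":[-0.16,-0.16,-0.16,-0.16,-0.16,-0.167,0]}'; python3 -m crank '{"grip":[6,6,6,6,6,6,6,6],"dp":[[-4,0.4,0],[-4,0.4,0],[-4,0.4,0],[-4,0.4,0],[-0.1,0.1,1],[0,0,2],[0,0,1],[0,0,0]],"roll":[0,0,0,0,0,0,0,0]}'
python3 - <<'E'
from cell import vision
import cv2
im,d=vision.grab_frame("wrist");cv2.imwrite("pics/w3.png",im)
E
python3 go.py 453.7 -173 2 38.4
```

```text
clock: 9.07
position: [567.8, -59.1, 117.7]
tcp_rot: [-2.967, -1.029, 0.004]
wrist_force: [0.4, 0.2, -0.4]
gripper_width: 60.3
clock: 10.07
position: [452.9, -171.8, 78.2]
tcp_rot: [-2.965, -1.032, 0.003]
wrist_force: [0.3, 0.1, -0.2]
gripper_width: 60.0
t 10.12 pos [ 453.3 -172.1   78.8] yaw 38.38 tilt [-4.0e-04 -1.2e-03 -1.0e+00] q6 0.45 w 60.0 F [ 0.4  0.7 -0.3]
roll -0.0004 then dp cm [-0.03  0.11  7.68]
```

View pics/w3.png

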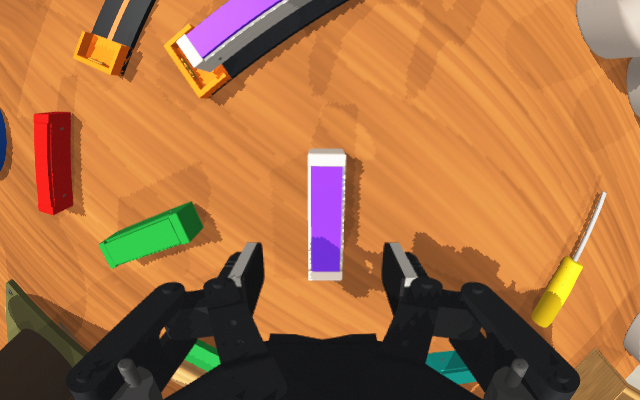

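The short bar is between the fingers, with its top from (327,154) to (325,279). The long bar is lying inside its near socket.

```bash
python3 wr.py 30 327,154 325,279; python3 wr.py 0 200,230
```

```text
[ 490.3 -146.2   30. ]
[ 420.2 -200.3   30. ]
mid [ 455.3 -173.2   30. ] len 88.5 ang 37.7
[ 376.3 -105.6    0. ]
```

```bash
python3 -m crank '{"grip":[6,6,6,6,6,2,2,2,2],"dp":[[0.1,0.1,3],[0,0,2.5],[0,0,1.5],[0,0,0.6],[0,0,0],[0,0,0],[0,0,0],[0,0,0],[0,0,0]],"roll":[0,0,0,0,0,0,0,0,0]}'; python3 go.py 493 59.5 100 11.3;  python3 -m crank '{"grip":[2,2,2,2,2,2,2,2],"dp":[[0,0,-1],[0,0,-3],[0,0,-3],[0,0,-3],[0,0,0],[0,0,0],[0,0,0],[0,0,0]],"roll":[0,0,0,0,0.16,0.16,0.15,0]}'; python3 go.py 493 59.5 100 11.3
```

```text
clock: 11.25
position: [455.3, -173.1, 4.2]
tcp_rot: [2.966, 1.032, 0.002]
wrist_force: [-0.2, -0.4, 6.0]
gripper_width: 22.9
t 11.25 pos [ 455.3 -173.1    4.2] yaw 38.37 tilt [ 9.0e-04  1.7e-03 -1.0e+00] q6 0.45 w 22.9 F [-0.2 -0.4  6. ]
roll 0.4724 then dp cm [  8.27 -22.06  -9.59]
clock: 12.25
position: [454.3, -172.7, 103.7]
tcp_rot: [-3.126, -0.316, -0.0]
wrist_force: [-0.2, -0.5, -0.3]
gripper_width: 22.9
t 12.25 pos [ 454.3 -172.7  103.7] yaw 11.54 tilt [ 0. -0. -1.] q6 0.92 w 22.9 F [-0.2 -0.5 -0.3]
roll 0.0041 then dp cm [  8.34 -22.01   0.37]
```

```bash
python3 -m crank '{"grip":[2,2,2,2,2,2,2,2,2,2],"dp":[[1.3,-3,0],[1.5,-4,0],[1.5,-4,0],[1.5,-4,0],[1.5,-4,0],[1,-3,0],[0,0,1.5],[0,0,1.5],[0,0,0.5],[0,0,0]],"roll":[0,0,0,0,0,0,0,0,0,0]}'
python3 -m crank '{"grip":[2],"dp":[[0,0,0]],"roll":[0]}'
python3 - <<'E'
from cell import vision
import cv2
im,d=vision.grab_frame("wrist");cv2.imwrite("pics/w4.png",im)
E
python3 go.py 493 59.5 10.3 11.3
```

```text
clock: 13.5
position: [492.0, 59.2, 68.2]
tcp_rot: [-3.126, -0.315, 0.001]
wrist_force: [0.2, 0.0, -0.8]
gripper_width: 23.1
clock: 13.62
position: [492.7, 59.2, 68.8]
tcp_rot: [3.126, 0.314, 0.001]
wrist_force: [-0.0, -0.0, -0.6]
gripper_width: 22.9
t 13.68 pos [492.8  59.2  68.9] yaw 11.46 tilt [ 1.2e-03  2.0e-04 -1.0e+00] q6 1.41 w 23.1 F [ 0.7 -0.5 -0.9]
roll 0.0027 then dp cm [ 0.02 -0.03  5.86]
```

View pics/w4.png

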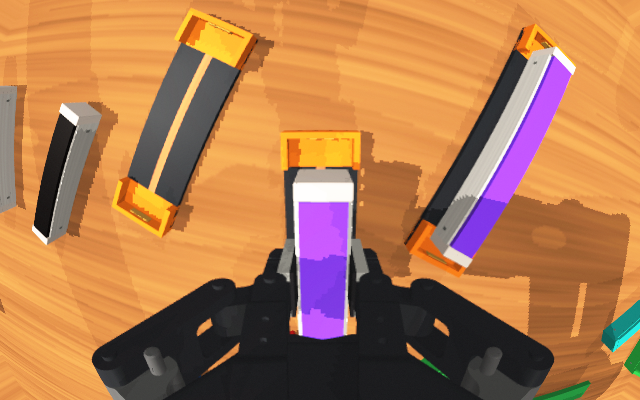

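The short bar lines up with its holder, whose far rim corners are at (281,131) and (361,131). The long bar is seated at the right.

```bash
python3 wr.py 18 281,131 361,131; python3 -c "
import numpy as np
a=np.radians(11.4);print('model far end', 493+59*np.cos(a),59.5+59*np.sin(a))"; echo medium holder ends; python3 wr.py 18 192,9 258,40;  python3 wr.py 18 113,201 162,237
```

```text
[546.   96.5  18. ]
[555.8  47.6  18. ]
mid [550.9  72.1  18. ] len 49.9 ang 101.4
model far end 550.8359993026816 71.16178308236844
medium holder ends
[618.6 172.4  18. ]
[600.8 122.1  18. ]
mid [609.7 147.2  18. ] len 53.4 ang 70.6
[474.2 220.9  18. ]
[455.  174.4  18. ]
mid [464.6 197.6  18. ] len 50.3 ang 67.5
```

```bash
python3 -m crank '{"grip":[2,2,2,2,2,2,2,2,2,2],"dp":[[0,0,1],[0,0,1.5],[0,0,1.5],[0,0,0.9],[0,0,0.4],[0,0,0.2],[0,0,0.1],[0,0,0.1],[0,0,0.1],[0,0,0]],"roll":[0,0,0,0,0,0,0,0,0,0]}'; python3 go.py 493 59.5 10.3 11.3
```

```text
clock: 14.92
position: [492.3, 59.3, 10.4]
tcp_rot: [3.126, 0.313, 0.0]
wrist_force: [0.7, 0.4, -0.6]
gripper_width: 23.0
t 14.93 pos [492.3  59.3  10.4] yaw 11.45 tilt [ 2.e-04  0.e+00 -1.e+00] q6 1.41 w 23.0 F [ 0.7  0.4 -0.6]
roll 0.0026 then dp cm [ 0.07 -0.    0.01]
```

```bash
python3 -m crank '{"grip":[2,2,2],"dp":[[0,0,0.05],[0,0,0.05],[0,0,0]],"roll":[0,0,0]}'; python3 go.py 493 59.5 10.3 11.3
```

```text
clock: 15.3
position: [492.3, 59.4, 10.2]
tcp_rot: [3.126, 0.313, 0.001]
wrist_force: [-2.6, -0.4, 8.2]
gripper_width: 22.8
t 15.3 pos [492.3  59.4  10.2] yaw 11.45 tilt [ 6.e-04  1.e-04 -1.e+00] q6 1.41 w 22.8 F [-2.6 -0.4  8.2]
roll 0.0026 then dp cm [ 0.07 -0.   -0.01]
```

Contact made. I'll release, rise and go to the medium bar.

```bash
python3 -m crank '{"grip":[3.5,4.5,4.5,6,6,6,6,6],"dp":[[0,0,0],[0,0,0],[0,0,-1],[0,0,-3],[0,0,-3],[0,0,-3],[0,0,-1],[0,0,0]],"roll":[0,0,0,0,0.12,0.12,0,0]}'; python3 go.py 492.5 399.5 80 177.6
```

```text
clock: 16.3
position: [492.6, 59.3, 119.8]
tcp_rot: [-3.141, 0.06, -0.002]
wrist_force: [0.1, -1.0, -0.7]
gripper_width: 60.6
t 16.3 pos [492.6  59.3 119.8] yaw -2.19 tilt [ 1.5e-03 -1.0e-04 -1.0e+00] q6 1.64 w 60.6 F [ 0.1 -1.  -0.7]
roll 0.0036 then dp cm [ -1.44 -33.99   3.99]
```

```bash
python3 -m crank '{"grip":[6,6,6,6,6,6,6,6,6,6],"dp":[[-0.2,-4,0],[-0.2,-5,0],[-0.2,-5,0],[-0.2,-5,0],[-0.2,-5,0],[-0.2,-5,0],[-0.2,-4,0],[0,-1,1],[0,0,2],[0,0,1]],"roll":[0,0,0,0,0,0,0,0,0,0]}'
python3 -m crank '{"grip":[6,6],"dp":[[0,0,0],[0,0,0]],"roll":[0,0]}'
python3 - <<'E'
from cell import vision
import cv2
im,d=vision.grab_frame("wrist");cv2.imwrite("pics/w5.png",im)
E
python3 go.py 492.5 399.5 2 177.6
```

```text
clock: 17.55
position: [490.3, 397.8, 76.4]
tcp_rot: [3.137, -0.062, -0.006]
wrist_force: [0.2, -0.8, -0.2]
gripper_width: 59.8
clock: 17.8
position: [492.3, 399.2, 79.5]
tcp_rot: [-3.141, 0.064, -0.0]
wrist_force: [0.5, 0.7, 1.0]
gripper_width: 59.7
t 17.85 pos [492.5 399.4  79.9] yaw -2.34 tilt [ 8.e-04 -6.e-04 -1.e+00] q6 2.23 w 60.1 F [ 0.4 -0.3  0.2]
roll 0.0011 then dp cm [-0.01 -0.01  7.79]
```

View pics/w5.png

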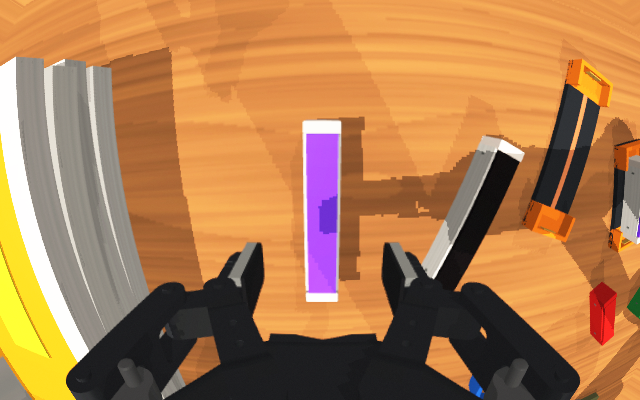

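The medium bar is between the fingers, with ends at (321,121) and (322,301). The burnt bar lies to the right at about (470,210), so I'll check finger clearance to it.

```bash
python3 wr.py 30 321,121 322,301
python3 - <<'E'
from h import *
for a,b in (((150,135),(117,243)),((172,142),(105,235))): print([np.round(at("top",(135+p[0]/2.58,115+p[1]/2.58),30)[:2]) for p in (a,b)])
for p in((150,135),(172,142),(105,235),(122,243)): 
    w=at("top",(135+p[0]/2.58,115+p[1]/2.58),30);print(p,np.round(w))
E
```

```text
[558.  397.8  30. ]
[429.  402.7  30. ]
mid [493.5 400.3  30. ] len 129.1 ang 177.9
[array([541., 271.]), array([417., 306.])]
[array([533., 246.]), array([426., 320.])]
(150, 135) [541. 271.  30.]
(172, 142) [533. 246.  30.]
(105, 235) [426. 320.  30.]
(122, 243) [417. 300.  30.]
```

```bash
python3 -m crank '{"grip":[6,6,6,6,6,2,2,2,2],"dp":[[0.1,0,3],[0,0,2.5],[0,0,1.5],[0,0,0.65],[0,0,0],[0,0,0],[0,0,0],[0,0,0],[0,0,0]],"roll":[0,0,0,0,0,0,0,0,0]}'; python3 go.py 537.3 172.8 100 161.7;  python3 -m crank '{"grip":[2,2,2,2,2,2,2],"dp":[[0,0,-1],[0,0,-3],[0,0,-3],[0,0,-3],[0,0,0],[0,0,0],[0,0,0]],"roll":[0,0,0,0,0.14,0.14,0]}'; python3 go.py 537.3 172.8 100 161.7
```

```text
clock: 18.98
position: [493.6, 400.0, 3.8]
tcp_rot: [-3.14, 0.063, -0.002]
wrist_force: [0.4, -0.6, 6.1]
gripper_width: 23.3
t 18.98 pos [493.6 400.    3.8] yaw -2.3 tilt [ 0.0015 -0.0012 -1.    ] q6 2.23 w 23.3 F [ 0.4 -0.6  6.1]
roll 0.2792 then dp cm [11.29 20.19 -9.63]
clock: 19.85
position: [492.6, 399.4, 102.9]
tcp_rot: [3.101, -0.498, -0.001]
wrist_force: [-0.3, -0.1, -0.9]
gripper_width: 23.2
t 19.85 pos [492.6 399.4 102.9] yaw -18.26 tilt [-3.e-04  4.e-04 -1.e+00] q6 2.5 w 23.2 F [-0.3 -0.1 -0.9]
roll 0.0007 then dp cm [11.36 20.11  0.3 ]
```

```bash
python3 -m crank '{"grip":[2,2,2,2,2,2,2,2,2,2],"dp":[[1.9,3,0],[2,4,0],[2,4,0],[2,4,0],[2,3,0],[1.5,2.1,0],[0,0,1.5],[0,0,1.5],[0,0,0.5],[0,0,0]],"roll":[0,0,0,0,0,0,0,0,0,0]}'
python3 -m crank '{"grip":[2],"dp":[[0,0,0]],"roll":[0]}'
python3 - <<'E'
from cell import vision
import cv2
im,d=vision.grab_frame("wrist");cv2.imwrite("pics/w6.png",im)
E
python3 go.py 537.3 172.8 10.3 161.7
```

```text
clock: 21.1
position: [537.0, 173.6, 66.8]
tcp_rot: [3.101, -0.498, -0.003]
wrist_force: [-0.5, 0.6, -0.5]
gripper_width: 22.9
clock: 21.22
position: [538.0, 173.6, 67.9]
tcp_rot: [-3.102, 0.499, -0.0]
wrist_force: [-0.2, -0.1, -1.1]
gripper_width: 23.2
t 21.27 pos [538.2 173.5  68.1] yaw -18.3 tilt [ 7.e-04 -4.e-04 -1.e+00] q6 2.13 w 23.0 F [ 0.7  0.3 -1.2]
roll 0.0001 then dp cm [-0.07  0.09  5.78]
```

View pics/w6.png

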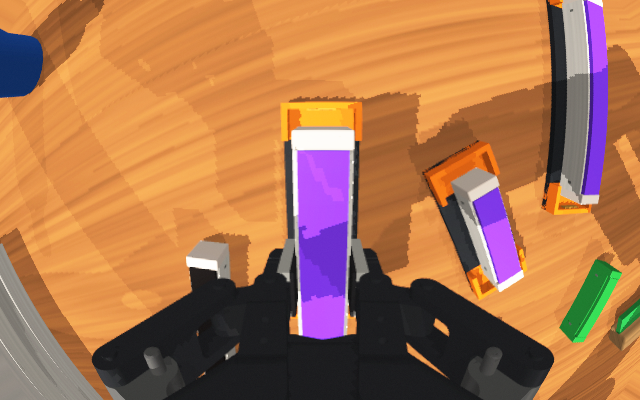

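The medium bar lines up with its holder, whose far rim corners are at (281,102) and (362,103). The short bar is seated at right. The burnt bar's end at (208,250) is about 65 mm from this axis, which clears a 45 mm opening.

```bash
python3 wr.py 18 281,102 362,103; python3 -c "
import numpy as np
a=np.radians(-18.3);print('model far end', 537.3+79*np.cos(a),172.8+79*np.sin(a))"; python3 -m crank '{"grip":[2,2,2,2,2,2,2,2,2,2],"dp":[[-0.1,0,1],[0,0,1.5],[0,0,1.5],[0,0,0.9],[0,0,0.3],[0,0,0.2],[0,0,0.1],[0,0,0.1],[0,0,0.1],[0,0,0]],"roll":[0,0,0,0,0,0,0,0,0,0]}'; python3 go.py 537.3 172.8 10.3 161.7
```

```text
[619.9 173.5  18. ]
[603.6 126.5  18. ]
mid [611.8 150.   18. ] len 49.8 ang 70.9
model far end 612.3046127337103 147.99459597857503
clock: 22.52
position: [537.0, 173.2, 10.9]
tcp_rot: [-3.101, 0.501, -0.0]
wrist_force: [-0.1, -0.1, -0.8]
gripper_width: 22.7
t 22.52 pos [537.  173.2  10.9] yaw -18.35 tilt [ 1.e-04 -1.e-04 -1.e+00] q6 2.13 w 22.7 F [-0.1 -0.1 -0.8]
roll -0.0009 then dp cm [0.04 0.03 0.06]
```

```bash
python3 -m crank '{"grip":[2,2,2,2],"dp":[[0,0,0.05],[0,0,0.05],[0,0,0.05],[0,0,0]],"roll":[0,0,0,0]}'
```

```text
clock: 23.02
position: [537.0, 173.3, 9.8]
tcp_rot: [-3.101, 0.501, -0.0]
wrist_force: [-1.5, 0.0, 4.8]
gripper_width: 22.9
```

Contact made. I'll release, rise and check from above.

```bash
python3 -m crank '{"grip":[3.5,4.5,4.5,4.5,4.5,4.5,4.5,4.5],"dp":[[0,0,0],[0,0,0],[0,0,-1],[0,0,-3],[0,0,-5],[0,0,-5],[0,0,-3],[0,0,0]],"roll":[0,0,0,0,0,0,0,0]}'
python3 -m crank '{"grip":[4.5,4.5,4.5,4.5,4.5,4.5,4.5,4.5],"dp":[[-3,0,-2],[-3,-4,0],[-3,-5,0],[-2,-5,0],[0,-5,0],[0,-5,0],[0,-2,0],[0,0,0]],"roll":[0,0,0,0,0,0,0,0]}'
python3 - <<'E'
from h import *
for n in("top","side"):
    im,d=vision.grab_frame(n);cv2.imwrite(f"pics/{n}2.png",im)
    for a,c,r in blobs(masks(im)["violet"]):
        if n=="top" and not(100<c[1]<220 and 130<c[0]<450):continue
        print(n,a,np.round(c,1),np.round(at(n,c,36),1))
    if n=="top":t=cv2.resize(im[115:220,135:445],None,fx=2.58,fy=2.58)
    else:u=cv2.resize(im[145:340,150:460],(800,503))
cv2.imwrite("pics/e1.png",t);cv2.imwrite("pics/e2.png",u)
E
```

```text
clock: 24.02
position: [539.1, 173.8, 183.0]
tcp_rot: [-3.099, 0.5, -0.011]
wrist_force: [0.3, -0.3, 0.2]
gripper_width: 45.0
clock: 25.02
position: [513.8, 455.5, 197.2]
tcp_rot: [3.1, -0.498, -0.003]
wrist_force: [0.2, -0.9, 0.1]
gripper_width: 44.8
top 381 [304.7 158.2] [567.1 -58.9  36. ]
top 273 [225.9 168.5] [536.4 173.3  36. ]
top 176 [264.5 184.3] [489.7  59.1  36. ]
side 228 [292.9 196.1] [565.2 -58.   36. ]
side 156 [285.6 225.7] [491.7  59.1  36. ]
side 253 [243.6 241.3] [535.  173.7  36. ]
```

View pics/e1.png

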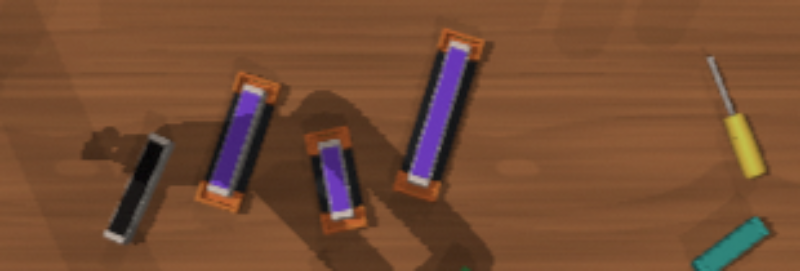

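View pics/e2.png

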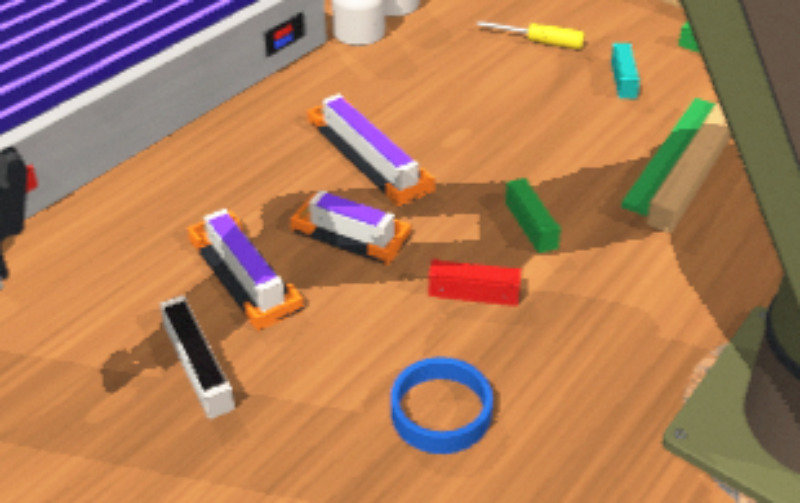

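All three bars lie in their sockets, strip up. The burnt bar and the screwdriver are where they were.

```bash
python3 -m crank '{"grip":[4.5,4.5],"dp":[[0,0,0],[0,0,0]],"roll":[0,0]}' && python3 -c "
from cell import order;print(order.sign_off())"
```

```text
clock: 25.38
position: [514.3, 453.5, 199.6]
tcp_rot: [3.101, -0.502, -0.0]
wrist_force: [0.4, -0.3, 0.2]
gripper_width: 45.3
the job is handed in; nothing more can be done
None
```

All three good lamp bars are in their matching holders, and I handed the job in at 25.4 s of the 96 s allowed. I took the long bar first, then the short, then the medium. Each was lowered until the wrist force showed contact (5–8 N at the last reading) and then released.

- **Seating:** in the last top and side pictures each bar lies between its orange sockets, strip up. Measured at the expected seated height (strip at 36 mm), the strip centres are within about 5 mm of the fitted holder centres; clearances are ±9–10 mm. The two views agree to about 2 mm.
- **Left alone:** the burnt-out bar and the screwdriver show no visible change. I judged this by eye and did not measure it.
- **Small disagreements:** the top and side fits of the holders differed by up to 3 mm. My first rough wrist-camera reading of the long holder was about 7 mm off; a closer one agreed to 2 mm. No check failed.

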